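Hang the bangle and arm the stand's lock

ROBOT

A 6-joint arm with a two-finger parallel gripper is mounted at the origin on the work surface. World frame = base frame: x ahead of the robot, y to its left, z up, the work surface at z = 0. Lengths are in m, angles in rad, forces in N, time in s.
With the tool pointing down it reaches from about 0.25 to 0.725 m from the base axis. Payload 4 kg.
Tool frame: the origin (TCP) lies on the centre line of the jaws, within the pads' length; the fingertips stand 17 mm ahead of it and the grasp point (between the pads) lies 2 mm behind it; z points along the fingers, y is the line along which they close (so a half turn about z gives the same grasp; the last joint's range is limited). The gripper opens to 85 mm and grips with 20 to 120 N. Pads are 22 mm wide; open, the fingers measure 114 mm over their backs; the gripper's body (76 mm by 85 mm) begins 54 mm behind the grasp point. The pads swing forward as they close: fully open they stand 13 mm farther back than shut.
Start: joints at [1.11, 0.241, 0.005, 1.335, 0, 1.571], TCP at [0.222, 0.448, 0.248] pointing down, gripper open.
Joint ranges: [-2.72, 2.72], [-1.05, 1.87], [-1.09, 1.28], [-1.99, 2.15], [-1.42, 1.44], [-3.14, 3.14]. Speed limits (rad/s): [2.79, 2.79, 3.14, 3.14, 3.14, 3.14].

INTERFACE

Orientations are given as a unit quaternion [x, y, z, w].
In Python, from workcell import bot, camera, get_calibration gives the robot as it stands.
- The arm moves only by the tool apply_moves, never from a script. Its argument "steps" is a list of rows, each a list of 3 entries, a list of its own where there are three numbers: the shift along the tool's x, y, z as a fraction of full scale, then the turn, a rotation vector about the tool's x, y, z as a fraction of full scale, then the opening, from 0 (shut) to 1 (fully open). A call has exactly 8 rows; each row shifts and turns the commanded pose from where the row before left it, along the tool's axes as they then stand; what a row does not reach is not made up. Full scale, the value 1, is 20 cm for a shift and pi rad for a turn. A row lasts 1/12 s, in which the tool goes at most 41.7 mm and 7.16 degrees, less where a joint would pass 70% of its speed; a pose out of reach is approached as far as the arm can. A call with a number of a shift or a turn outside -1 to 1 is refused whole. A call with a gripper value outside its range is refused whole. The fingers move at their own pace and stop on an object; the grip force is fixed at half the most. Time passes only in rows, so rows that do not move let the fingers close, or fill a call up. It gives the time, the measured TCP pose, the force, the opening and the grip force at its end, in the units of the state.
- bot.get_obs(): the state, without advancing time (a new reading comes with each control period).
- camera(name): name is "side" or "top" or "wrist"; returns (picture, depth): 480x640x3 uint8, red, green, blue; 480x640 float32, m along the optical axis (not along the pixel's ray), 0 where there is no reading.
- get_calibration(name): a dict with "fov_y" (degrees; the focal length in pixels is half the picture's height over the tangent of half this angle, whatever the lens; pixels are square), "cx", "cy" (the principal point, pixels), "dist_coeffs" ([k1, k2, p1, p2, k3] as OpenCV has them; the pictures are not rectified), "rvec" (rotation vector, rad) and "tvec" (3), from world to camera coordinates, as OpenCV has them. Camera axes: x right, y down, z forward; pixel columns grow to the right and rows downward; lengths in m; the calibration is good to about 2 mm. A picture is of the moment at which its call begins: read the wrist's pose just before it. get_calibration takes no time and is no camera call; for the wrist camera it gives the pose at the moment of the call.
- bot.job_done(): hands the job in; it is judged then, once.
The state is a dict: "clock": time; "joint_pos": joint angles; "joint_vel": joint speeds; "tau": joint torques, N m; "eef_pos": TCP position; "tool_rot": TCP orientation; "ft_force": force on the tool from outside, world axes, zero at the start; "ft_torque": the same for the moment, N m; "grip_width": finger opening in m; "grasp_force": force on a finger pad.
Only numpy, scipy, OpenCV 4.12 (cv2) and the standard library are available. Lean on these libraries where they do the work, as an engineer would, in place of code of your own. Each camera call takes 0.05 s, during which the arm holds its last target. There are 200 camera calls.

TASK

First hang the pale green jade bangle over the post of the display stand, lowering it in the fingers right down to the stand's top before letting go. Then take the red key out of its wooden holder, push it into the stand's keyway past the two sticky pins until it is fully home, turn it a quarter turn clockwise (seen from above) to arm the alarm, and finish while still gripping the key and holding it turned, because the lock is sprung and would turn back. Leave the amber bangle, the cup and the seal where they are.

Things in the scene. Friction and masses are not known exactly. Their poses are not given: they have to be found in the camera images.
- stand: Fixed dark wooden display stand, a block 120 mm (its x) by 250 mm (its y) by 45 mm high; origin at the centre of its underside on the table, z up. On its flat top: the steel post at y = +75 mm and the brass lock plate with the keyway at y = -75 mm.
- post_foot (a point): Centre of the post's foot on the stand's top face (45 mm above the table). The upright steel post is 16 mm in diameter, 50 mm high.
- post_top (a point): Top centre of the post, 95 mm above the table; the rim of the top 4 mm is bevelled.
- keyway (a point): Centre of the keyway's mouth, level with the stand's top, on the lock's vertical turning axis; axes as stand. The mouth is a slot 18.5 mm long (along the stand's x) and 7.5 mm wide (along y), with a 1.5 mm bevel, through a fixed brass plate 6 mm thick. Under the plate the turning core carries the slot on (18.4 by 6.4 mm).
- lock_floor (a point): Floor of the keyway on the same axis, 20.5 mm below its mouth, where the key's tip rests when home. About 10 and 15 mm below the mouth a sprung, sticky, round-nosed pin pokes in from each long side; passing each takes roughly 5 to 20 N downwards, helped by small wiggles. Only with its tip within 2.5 mm of this floor can the key turn; turned, it cannot be drawn out.
- lock (a joint): Turn of the lock core (rad): 0 = rest, slot in line with the mouth; grows clockwise seen from above, to a stop at 1.6. A spring turns it back: about 0.04 N m at rest, 0.1 N m at a quarter turn, friction included. The core may lag behind the key by up to 0.2 rad of play. Marks around the keyway turn with it; the red one is on the stand's +x side at 0.
- key: Loose key, 40 g, upright, 72 mm tall; origin at the centre of its tip (bottom), z up. From the tip up: brass nose 12 by 3 mm, 4 mm high; brass bit 16 mm (its x) by 5 mm (its y) up to 12 mm; round shank 5 mm in diameter up to 34 mm; bow up to 72 mm. Half a turn about z makes no difference. At the start its tip is 6 mm above the table.
- key_bow (a point): Middle of the key's red plastic bow, 53 mm above the tip; the bow is a plate 32 mm (key's x) by 10 mm (key's y) by 38 mm high, to be gripped across its 10 mm. At the start its underside rests on the holder's top, 40 mm above the table.
- holder: Fixed pale wooden block 60 by 60 by 40 mm high, origin at the centre of its underside; a through slot 19 mm (its x) by 8 mm (its y) in the middle holds the key loosely with the key's x along the block's x (within a few degrees). It and the green bangle may stand on either side of the table.
- bangle: Loose pale green jade bangle lying flat on the table, about 60 g; ring of outer diameter 76 mm, inner diameter 58 mm (band 9 mm wide), 14 mm high; origin at the centre of its underside, z up.
- amber_bangle: Bystander: loose amber-coloured bangle lying flat near the robot, outer diameter 78 mm, 14 mm high; origin at the centre of its underside.
- cup: Bystander: small loose pale jade cup, 60 mm across, 45 mm high; origin at the centre of its underside.
- seal: Bystander: loose rust-brown turned stone seal, 44 mm in diameter, 66 mm high; origin at the centre of its underside.
Things that resemble listed ones, but are neither listed nor needed, are in the scene too. Leave any blue or pink look-alike of the bangle alone. Of the things shaped like the key, the red one is meant.

How it is judged:
By the outcome, as a careful person would: the job done as asked, in the order asked, and still so for the second after the job is handed in, while the arm keeps its last pose, push and grip.
It also fails if it takes over 66 s, if anything falls off the work surface, if the arm or the gripper's body presses on something with over 40 N, if the wrist force passes 120 N, or if a joint passes its speed limit or range.

## Working session

There is one attempt and no reset: what is moved stays moved. The work goes in short steps, Python scripts to look and compute and a tool call to move; the robot and the scene stay as the last step left them, time stands still between calls to the robot, and variables do not carry over. Pictures are saved under pics/ and viewed, at most 10 in all, crops included, and the job is handed in when it is done.

Besides the shell and the picture viewer there is one more tool, called after "Emit:" as name([rows], argument=value, ...), one row to a line, values as JSON. apply_moves: Moves the arm, as the interface text tells. Its arguments: {"type":"object","properties":{"steps":{"type":"array"}},"required":["steps"]}

```bash
mkdir -p pics; ls; cat > h.py <<'E'
import numpy as np, cv2
from workcell import bot, camera, get_calibration
from scipy.spatial.transform import Rotation as R
def cal(n):
    c=get_calibration(n); f=240/np.tan(np.radians(c['fov_y'])/2)
    K=np.array([[f,0,c['cx']],[0,f,c['cy']],[0,0,1]])
    return K,np.array(c['dist_coeffs'],float),cv2.Rodrigues(np.array(c['rvec'],float))[0],np.array(c['tvec'],float).ravel()
def world(n,depth,c=None):
    K,d,Rm,t=c or cal(n)
    v,u=np.mgrid[0:480,0:640]
    p=cv2.undistortPoints(np.stack([u,v],-1).reshape(-1,1,2).astype(np.float64),K,d).reshape(480,640,2)
    X=np.dstack([p[...,0]*depth,p[...,1]*depth,depth])
    return (X-t)@Rm
def shot(n,name):
    c=cal(n); im,de=camera(n)
    cv2.imwrite(f'pics/{name}.png',im[...,::-1]); np.savez(f'pics/{name}.npz',im=im,de=de,W=world(n,de,c))
    return im,de,world(n,de,c)
E
python3 - <<'E'
from h import *
for n in('top','side'): shot(n,n+'0')
o=bot.get_obs(); print({k:np.round(v,3) for k,v in o.items()})
print(get_calibration('top'))
E
```

```text
pics
{'clock': np.float64(0.1), 'joint_pos': array([1.11 , 0.241, 0.004, 1.335, 0.   , 1.571]), 'joint_vel': array([-0.001, -0.004,  0.001, -0.   ,  0.001, -0.002]), 'tau': array([ 1.0000e-03, -3.7314e+01,  2.5301e+01,  1.1000e-02,  0.0000e+00,
        0.0000e+00]), 'eef_pos': array([0.222, 0.447, 0.247]), 'tool_rot': array([ 0.228,  0.974, -0.001, -0.   ]), 'ft_force': array([-1.122, -0.455, -1.436]), 'ft_torque': array([-0.026,  0.019, -0.036]), 'grasp_force': np.float64(0.0), 'grip_width': np.float64(0.086)}
{'fov_y': 45.788557121796536, 'cx': 324.12321138159683, 'cy': 241.4831130714581, 'dist_coeffs': array([-0.0365375,  0.       ,  0.       ,  0.       ,  0.       ]), 'rvec': array([ 2.15749271, -2.1451452 ,  0.15379517]), 'tvec': array([0.05143671, 0.58759518, 1.38066272])}
```

View pics/top0.png

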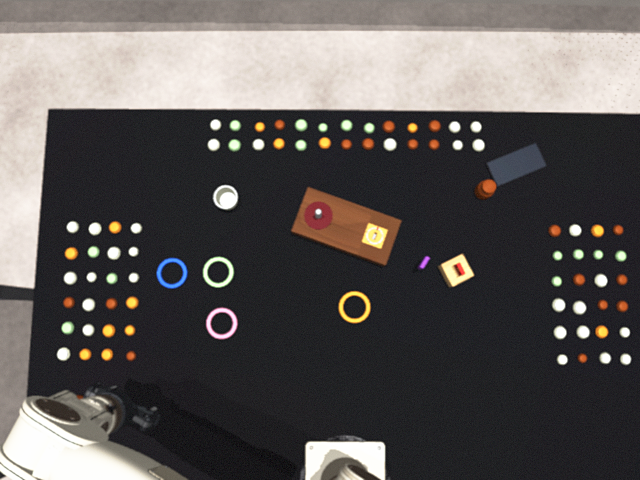

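The top view shows the green bangle at (218,272) between the blue (172,272) and pink (221,323) look-alikes. The stand is at (346,226) with its post at (318,214) and lock at (375,235). The holder with the red key is at (458,270), with a purple key beside it at (424,263).

```bash
cat >> h.py <<'E'
def fitcircle(p):
    A=np.c_[2*p,np.ones(len(p))]; s=np.linalg.lstsq(A,(p**2).sum(1),rcond=None)[0]
    return s[:2],np.sqrt(s[2]+s[:2]@s[:2])
def plane(n,m,z,c=None):
    """mask pixels -> world xy at height z"""
    K,d,Rm,t=c or cal(n); v,u=np.nonzero(m)
    p=cv2.undistortPoints(np.stack([u,v],-1).reshape(-1,1,2).astype(np.float64),K,d).reshape(-1,2)
    D=np.c_[p,np.ones(len(p))]@Rm; C=-Rm.T@t
    return (C+D*((z-C[2])/D[:,2])[:,None])[:,:2]
def rect(p):
    p=p*1000; r=cv2.minAreaRect(p.astype(np.float32)); return np.round(r[0],1),np.round(r[1],1),round(r[2],1),np.round(cv2.boxPoints(r),1).tolist()
E
python3 - <<'E'
from h import *
z=np.load('pics/top0.npz');im,W=z['im'].astype(int),z['W']
hsv=cv2.cvtColor(z['im'],cv2.COLOR_RGB2HSV)
def box(u0,u1,v0,v1):
    m=np.zeros((480,640),bool); m[v0:v1,u0:u1]=1; return m
g=box(195,243,248,296)&(hsv[...,2]>110)
print('bangle',fitcircle(plane('top',g,.014)),'blue',fitcircle(plane('top',box(150,193,250,295)&(hsv[...,2]>90),.014)),'pink',fitcircle(plane('top',box(203,240,304,342)&(hsv[...,2]>110),.014)))
print('gz',np.median(W[g],0))
s=box(285,410,180,272)&(W[...,2]>.035)&(W[...,2]<.06); print('stand',rect(W[s][:,:2]),np.median(W[s][:,2]), 'color', rect(plane('top',box(285,410,180,272)&(hsv[...,2]>50),.045)))
h=box(435,480,250,292)&(W[...,2]>.03)&(W[...,2]<.05); print('holder',rect(W[h][:,:2]),np.median(W[h][:,2]))
k=box(435,480,250,292)&(W[...,2]>.06); print('key',rect(W[k][:,:2]),np.median(W[k][:,2]),k.sum())
k=box(435,480,250,292)&(hsv[...,1]>200)&(im[...,0]>120)&(im[...,1]<60); print('keyred',rect(plane('top',k,.078)),k.sum())
p=box(300,335,195,225)&(W[...,2]>.08); print('post',W[p].mean(0),p.sum())
y=box(358,390,220,250)&(hsv[...,1]>60)&(im[...,1]>150); print('plate',rect(plane('top',y,.045)))
cu=box(360,390,220,250)
cv2.imwrite('pics/crop1.png',np.hstack([cv2.resize(z['im'][215:255,355:395,::-1],(390,390),interpolation=0),cv2.resize(z['im'][250:290,438:478,::-1],(390,390),interpolation=0)]))
E
```

```text
bangle (array([0.51239964, 0.3232888 ]), np.float64(0.03385017047499679)) blue (array([0.50900005, 0.44082099]), np.float64(0.033886991735449845)) pink (array([0.3839675 , 0.31096138]), np.float64(0.03384564029397836))
gz [0.51181291 0.32407497 0.01145303]
stand (array([628.3,  -0.8]), array([250.6, 121.9]), 70.4, [[528.7999877929688, -98.4000015258789], [643.5999755859375, -139.3000030517578], [727.7999877929688, 96.69999694824219], [613.0, 137.60000610351562]]) 0.044375612491327064 color (array([6.277e+02, 3.000e-01]), array([255.5, 126.3]), 70.3, [[525.2999877929688, -98.69999694824219], [644.2000122070312, -141.3000030517578], [730.2000122070312, 99.30000305175781], [611.2999877929688, 141.8000030517578]])
holder (array([ 518.1, -275.9]), array([60.5, 62.3]), 27.5, [[476.8999938964844, -262.29998779296875], [505.70001220703125, -317.5], [559.2999877929688, -289.6000061035156], [530.5, -234.39999389648438]]) 0.03896217870159393
key (array([ 448.4, -113.7]), array([ 31.6, 364.5]), 23.4, [[361.6000061035156, 47.400001525878906], [506.1000061035156, -287.29998779296875], [535.0999755859375, -274.70001220703125], [390.70001220703125, 59.900001525878906]]) 0.0758863814309419 80
keyred (array([ 516.7, -271.4]), array([22.5,  2.2]), 25.4, [[506.0, -275.29998779296875], [507.0, -277.29998779296875], [527.2999877929688, -267.6000061035156], [526.4000244140625, -265.6000061035156]]) 8
post [0.65232804 0.06937377 0.09189544] 36
plate (array([602.9, -70.4]), array([52.5, 52.4]), 70.1, [[569.4000244140625, -86.0999984741211], [618.5999755859375, -104.0], [636.5, -54.599998474121094], [587.2999877929688, -36.79999923706055]])
```

View pics/crop1.png

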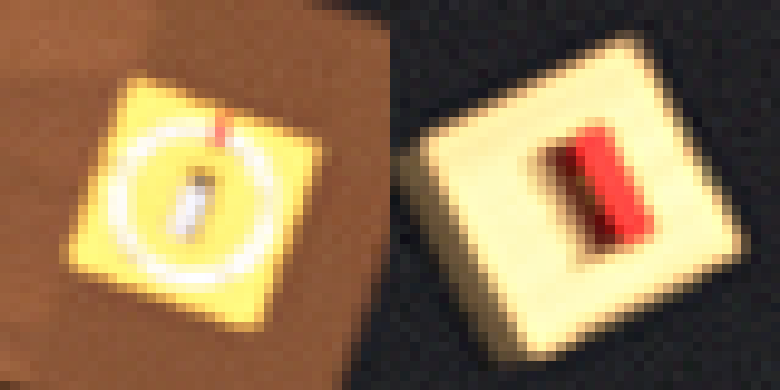

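The crop shows the keyway slot running along stand x with the red mark on its +x side. The key bow sits in the holder at a yaw of about 25°. I'll start towards the bangle.

Emit:
apply_moves([
  [[-0.18,0.011,0.07],[0,0,0],1],
  [[-0.18,0.011,0.07],[0,0,0],1],
  [[-0.18,0.011,0.07],[0,0,0],1],
  [[-0.18,0.011,0.07],[0,0,0],1],
  [[-0.18,0.011,0.07],[0,0,0],1],
  [[-0.18,0.011,0.07],[0,0,0],1],
  [[-0.18,0.011,0.07],[0,0,0],1],
  [[-0.18,0.011,0.07],[0,0,0],1],
])

```text
clock: 0.77
eef_pos: [0.4893, 0.3343, 0.1351]
tool_rot: [0.228, 0.974, -0.0, -0.0]
ft_force: [0.3, 1.0, -0.4]
grip_width: 0.0852
grasp_force: 0.0
```

```bash
cat >> h.py <<'E'
def to(x,y,z,yaw=None):
    """remaining shift to world goal in tool-frame fractions; turn (tool z, fraction) so tool-y lies at world yaw deg (mod 180)"""
    o=bot.get_obs(); r=R.from_quat(o['tool_rot']); M=r.as_matrix()
    y0=np.degrees(np.arctan2(M[1,1],M[0,1]))
    tilt=np.round(np.degrees(M[:2,2]),2)
    d=M.T@(np.array([x,y,z])-o['eef_pos'])
    print('t',round(float(o['clock']),2),'pos',np.round(o['eef_pos'],4),'yawY',round(y0,2),'tilt',tilt,'w',round(float(o['grip_width']),4),'gf',round(float(o['grasp_force']),1),'F',np.round(o['ft_force'],1),'j6',np.round(o['joint_pos'][5],2))
    print('shift frac',np.round(d/.2,4))
    if yaw is not None:
        a=(yaw-y0+90)%180-90; print('turn z frac',round(-a/180,4), 'shift-after-turn',np.round((M@R.from_euler('z',-a,degrees=True).as_matrix()).T@(np.array([x,y,z])-o['eef_pos'])/.2,4))
E
python3 - <<'E'
from h import *
im,de,W=shot('wrist','w1')
to(.5124,.3233,.010)
hsv=cv2.cvtColor(im,cv2.COLOR_RGB2HSV)
g=(hsv[...,0]>45)&(hsv[...,0]<85)&(hsv[...,1]>30)&(hsv[...,2]>100)&(W[...,2]>.004)&(W[...,2]<.025)
n,l,s,c=cv2.connectedComponentsWithStats(g.astype(np.uint8)); 
for i in range(1,n):
    if s[i,4]>1500: print(s[i],fitcircle(W[l==i][:,:2]),np.percentile(W[l==i][:,2],90))
E
```

```text
t 0.82 pos [0.4943 0.3306 0.1316] yawY 63.24 tilt [ 0.05 -0.27] w 0.0853 gf 0.0 F [ 5.3  0.6 -0.6] j6 1.06
shift frac [-0.0955  0.0104  0.6083]
```

View pics/w1.png

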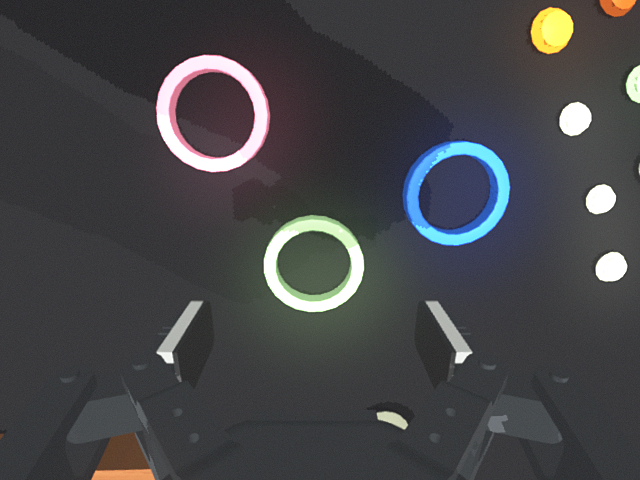

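The wrist view shows the green bangle at (314,263), centred between the jaws and clear of the others. There is also a small pale shard at (390,415).

```bash
python3 - <<'E'
from h import *
z=np.load('pics/w1.npz');im,W=z['im'],z['W']
g=np.zeros((480,640),bool); g[205:320,255:372]=1
g&=(im[...,1]>130)&(W[...,2]>.009)&(W[...,2]<.02)
print(g.sum(),fitcircle(W[g][:,:2]),np.median(W[g],0))
s=np.zeros((480,640),bool); s[400:432,370:412]=1; s&=im[...,1]>130
print('shard',s.sum(),np.median(W[s],0), W[s].min(0),W[s].max(0))
to(.5124,.3233,.010)
E
```

```text
3332 (array([0.51079257, 0.32314598]), np.float64(0.033324080972115436)) [0.50936799 0.32390429 0.01429517]
shard 311 [0.67934997 0.32085484 0.00934281] [ 4.83349002e-01  3.07798318e-01 -1.83903614e-04] [0.69970469 0.35968276 0.20364198]
t 0.82 pos [0.4943 0.3306 0.1316] yawY 63.24 tilt [ 0.05 -0.27] w 0.0853 gf 0.0 F [ 5.3  0.6 -0.6] j6 1.06
shift frac [-0.0955  0.0104  0.6083]
```

Emit:
apply_moves([
  [[-0.04,0.003,0.08],[0,0,0],1],
  [[-0.03,0.003,0.1],[0,0,0],1],
  [[0,0,0.1],[0,0,0],1],
  [[0,0,0.1],[0,0,0],1],
  [[0,0,0.07],[0,0,0],1],
  [[0,0,0.03],[0,0,0],1],
  [[0,0,0],[0,0,0],1],
  [[0,0,0],[0,0,0],1],
])

```text
clock: 1.48
eef_pos: [0.501, 0.3305, 0.0403]
tool_rot: [0.228, 0.974, -0.0, -0.0]
ft_force: [0.3, 0.5, -0.1]
grip_width: 0.0854
grasp_force: 0.0
```

```bash
python3 - <<'E'
from h import *
to(.5115,.3232,.010)
E
```

```text
t 1.48 pos [0.501  0.3305 0.0403] yawY 63.6 tilt [-0.03 -0.02] w 0.0854 gf 0.0 F [ 0.3  0.5 -0.1] j6 1.04
shift frac [-0.0631 -0.0091  0.1516]
```

Emit:
apply_moves([
  [[-0.032,-0.005,0],[0,0,0],1],
  [[-0.031,-0.004,0.02],[0,0,0],1],
  [[0,0,0.05],[0,0,0],1],
  [[0,0,0.05],[0,0,0],1],
  [[0,0,0.03],[0,0,0],1],
  [[0,0,0],[0,0,0],1],
  [[0,0,0],[0,0,0],1],
  [[0,0,0],[0,0,0],1],
])

```text
clock: 2.15
eef_pos: [0.5115, 0.3233, 0.0101]
tool_rot: [0.228, 0.974, -0.0, -0.0]
ft_force: [0.5, 0.5, 0.0]
grip_width: 0.0853
grasp_force: 0.0
```

```bash
python3 - <<'E'
from h import *
im,de,W=shot('wrist','w2')
to(.5115,.3232,.010)
E
```

```text
t 2.2 pos [0.5118 0.3234 0.0105] yawY 63.61 tilt [0.02 0.01] w 0.0855 gf 0.0 F [-0.1  0.5  0.5] j6 1.02
shift frac [ 0.0007 -0.0016  0.0024]
```

View pics/w2.png

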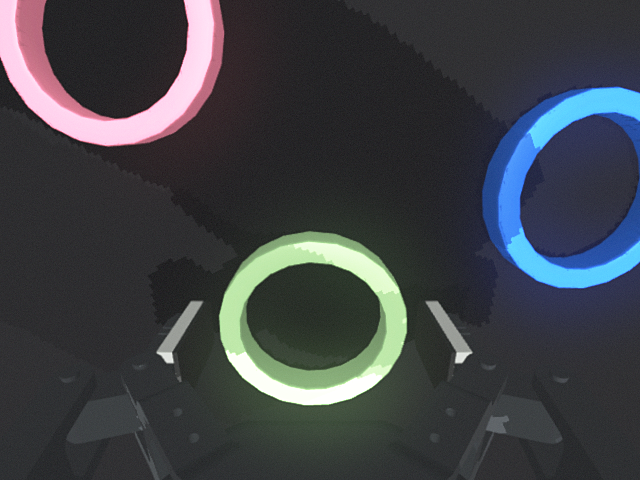

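The green ring at (313,318) sits between the pads at (180,328) and (448,328). I'll close the gripper.

Emit:
apply_moves([
  [[0,0,0],[0,0,0],0.7],
  [[0,0,0],[0,0,0],0.7],
  [[0,0,0],[0,0,0],0.7],
  [[0,0,0],[0,0,0],0.7],
  [[0,0,0],[0,0,0],0.7],
  [[0,0,0],[0,0,0],0.7],
  [[0,0,0],[0,0,0],0.7],
  [[0,0,0],[0,0,0],0.7],
])

```text
clock: 2.87
eef_pos: [0.5123, 0.3237, 0.012]
tool_rot: [0.228, 0.974, 0.001, 0.001]
ft_force: [-1.9, -0.1, 5.2]
grip_width: 0.0737
grasp_force: 68.5
```

```bash
python3 - <<'E'
from h import *
to(.5115,.3232,.160)
E
```

```text
t 2.87 pos [0.5123 0.3237 0.012 ] yawY 63.61 tilt [0.11 0.07] w 0.0737 gf 68.5 F [-1.9 -0.1  5.2] j6 1.02
shift frac [ 0.0016 -0.0028 -0.7399]
```

Emit:
apply_moves([
  [[0,0,-0.03],[0,0,0],0.7],
  [[0,0,-0.07],[0,0,0],0.7],
  [[0,0,-0.11],[0,0,0],0.7],
  [[0,0,-0.13],[0,0,0],0.7],
  [[0,0,-0.13],[0,0,0],0.7],
  [[0,0,-0.12],[0,0,0],0.7],
  [[0,0,-0.1],[0,0,0],0.7],
  [[0,0,-0.05],[0,0,0],0.7],
])

```text
clock: 3.53
eef_pos: [0.5129, 0.324, 0.1621]
tool_rot: [0.228, 0.974, 0.002, 0.002]
ft_force: [1.0, -0.5, -0.4]
grip_width: 0.0735
grasp_force: 69.7
```

```bash
python3 - <<'E'
from h import *
im,de,W=shot('wrist','w3')
to(.6527,.0699,.150)
E
```

```text
t 3.58 pos [0.5134 0.3243 0.163 ] yawY 63.6 tilt [0.35 0.22] w 0.0734 gf 69.7 F [0.8 0.5 0.4] j6 1.02
shift frac [-1.1891 -0.8303  0.0643]
```

View pics/w3.png

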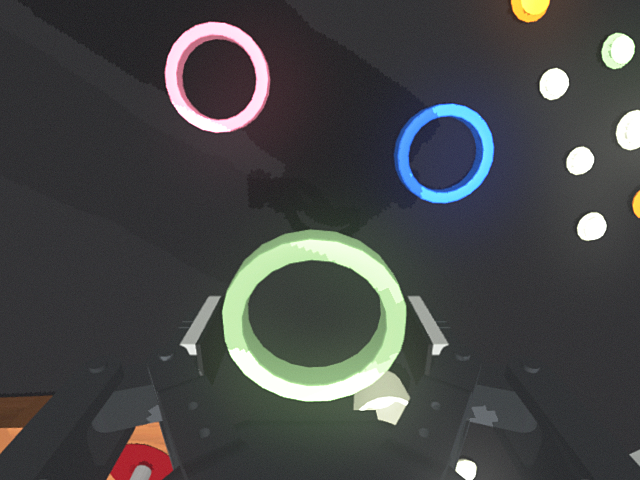

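The ring is held level at (313,315) after the lift, and the post is visible at (140,475). Now carrying it to the post.

Emit:
apply_moves([
  [[-0.1,-0.07,0],[0,0,0],0.7],
  [[-0.16,-0.112,0],[0,0,0],0.7],
  [[-0.165,-0.116,0],[0,0,0],0.7],
  [[-0.165,-0.116,0],[0,0,0],0.7],
  [[-0.165,-0.116,0],[0,0,0],0.7],
  [[-0.165,-0.116,0],[0,0,0],0.7],
  [[-0.15,-0.105,0],[0,0,0],0.7],
  [[-0.11,-0.077,0],[0,0,0],0.7],
])

```text
clock: 4.25
eef_pos: [0.6499, 0.0665, 0.1566]
tool_rot: [0.23, 0.973, -0.001, -0.001]
ft_force: [0.2, 0.5, -0.0]
grip_width: 0.0734
grasp_force: 69.7
```

Emit:
apply_moves([
  [[0,0,0],[0,0,0],0.7],
  [[0,0,0],[0,0,0],0.7],
  [[0,0,0],[0,0,0],0.7],
  [[0,0,0],[0,0,0],0.7],
  [[0,0,0],[0,0,0],0.7],
  [[0,0,0],[0,0,0],0.7],
  [[0,0,0],[0,0,0],0.7],
  [[0,0,0],[0,0,0],0.7],
])

```text
clock: 4.92
eef_pos: [0.6493, 0.0707, 0.1585]
tool_rot: [0.228, 0.974, 0.0, 0.0]
ft_force: [-0.7, -0.8, -1.0]
grip_width: 0.0735
grasp_force: 69.7
```

```bash
python3 - <<'E'
from h import *
im,de,W=shot('wrist','w4')
to(.6527,.0699,.06)
m=(W[...,2]>.09)&(W[...,2]<.099)&(np.hypot(W[...,0]-.6527,W[...,1]-.07)<.03); print('post top',m.sum(),W[m].mean(0),W[m].min(0),W[m].max(0))
g=(im[...,1]>im[...,0]*1.08)&(im[...,1]>120); g[:200]=0; v,u=np.nonzero(g); print('ring z',np.percentile(W[g][:,2],[10,50,90]),'ctr',fitcircle(W[g][:,:2]))
K,d,Rm,t=cal('wrist')
E
```

```text
t 4.97 pos [0.6493 0.0705 0.1585] yawY 63.65 tilt [ 0.02 -0.  ] w 0.0735 gf 69.7 F [ 0.3 -0.4  0. ] j6 0.57
shift frac [-0.0163  0.0047  0.4925]
post top 467 [0.65229238 0.06980968 0.0944171 ] [0.64573288 0.06198215 0.09000231] [0.66080364 0.07733613 0.0970707 ]
ring z [0.14992273 0.16017832 0.16140002] ctr (array([0.7595061 , 0.15765849]), np.float64(0.1481577274258911))
```

View pics/w4.png

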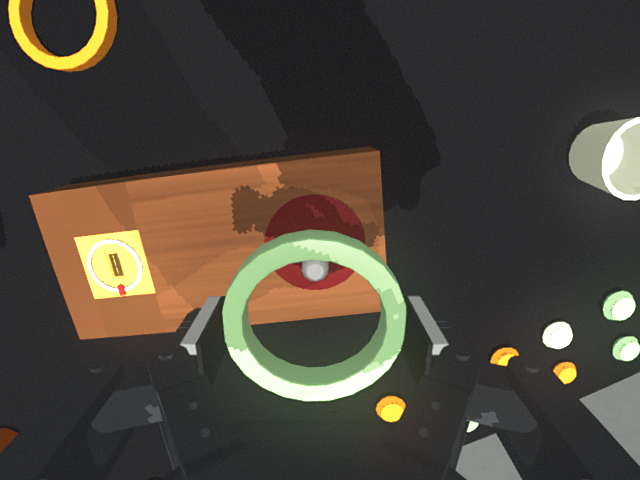

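The wrist view shows the ring above the post (post at (315,270), in line with the jaw centre; the offset is perspective). The lock is at (116,264). Lowering now.

Emit:
apply_moves([
  [[-0.015,0.004,0.02],[0,0,0],0.7],
  [[0,0,0.06],[0,0,0],0.7],
  [[0,0,0.09],[0,0,0],0.7],
  [[0,0,0.1],[0,0,0],0.7],
  [[0,0,0.09],[0,0,0],0.7],
  [[0,0,0.06],[0,0,0],0.7],
  [[0,0,0.04],[0,0,0],0.7],
  [[0,0,0.01],[0,0,0],0.7],
])

```text
clock: 5.63
eef_pos: [0.6515, 0.0691, 0.0624]
tool_rot: [0.228, 0.974, -0.001, -0.001]
ft_force: [0.1, -0.4, -0.6]
grip_width: 0.0733
grasp_force: 69.7
```

Emit:
apply_moves([
  [[0,0,0.01],[0,0,0],0.7],
  [[0,0,0.01],[0,0,0],0.7],
  [[0,0,0.01],[0,0,0],0.7],
  [[0,0,0.005],[0,0,0],0.7],
  [[0,0,0.005],[0,0,0],0.7],
  [[0,0,0],[0,0,0],0.7],
  [[0,0,0],[0,0,0],0.7],
  [[0,0,0],[0,0,0],0.7],
])

```text
clock: 6.3
eef_pos: [0.6529, 0.0693, 0.0571]
tool_rot: [0.228, 0.974, 0.0, 0.001]
ft_force: [-0.2, -0.1, 2.5]
grip_width: 0.0736
grasp_force: 70.0
```

```bash
python3 - <<'E'
from h import *
to(.6523,.0698,.0565)
im,de,W=shot('side','s5'); 
z=np.load('pics/w4.npz');im,W=z['im'].astype(int),z['W']
m=np.zeros((480,640),bool); m[228:302,72:158]=1
p=m&(im[...,0]>150)&(im[...,2]<170)&(im[...,0]-im[...,2]>40)
print('plate',rect(W[p][:,:2]),np.median(W[p][:,2]))
s=np.zeros_like(m); s[245:285,105:128]=1; s&=im.sum(2)<250; v,u=np.nonzero(s); print('slot',s.sum(),u.mean(),v.mean(),plane('wrist',s,.045).mean(0)) # (camera moved, ignore)
cy=np.zeros_like(m); cy[252:277,108:124]=1; print(W[cy][:,:2].mean(0))
E
```

```text
t 6.3 pos [0.6529 0.0693 0.0571] yawY 63.6 tilt [0.07 0.01] w 0.0736 gf 70.0 F [-0.2 -0.1  2.5] j6 0.57
shift frac [0.0037 0.0007 0.0028]
plate (array([608. ,  -9.3]), array([224.3,  75.2]), 85.3, [[561.2999877929688, -118.0], [636.2000122070312, -124.19999694824219], [654.5999755859375, 99.4000015258789], [579.7000122070312, 105.5]]) 0.04556759535048444<stdin>:8: RuntimeWarning: Mean of empty slice.
  ret = ret.dtype.type(ret / rcount)
Traceback (most recent call last):
  File "h.py", line 24, in plane
    p=cv2.undistortPoints(np.stack([u,v],-1).reshape(-1,1,2).astype(np.float64),K,d).reshape(-1,2)
      ~~~~~~~~~~~~~~~~~~~^^^^^^^^^^^^^^^^^^^^^^^^^^^^^^^^^^^^^^^^^^^^^^^^^^^^^^^^^^^
cv2.error: OpenCV(4.12.0) /io/opencv/modules/calib3d/src/undistort.dispatch.cpp:347: error: (-215:Assertion failed) CV_IS_MAT(_src) && CV_IS_MAT(_dst) && (_src->rows == 1 || _src->cols == 1) && (_dst->rows == 1 || _dst->cols == 1) && _src->cols + _src->rows - 1 == _dst->rows + _dst->cols - 1 && (CV_MAT_TYPE(_src->type) == CV_32FC2 || CV_MAT_TYPE(_src->type) == CV_64FC2) && (CV_MAT_TYPE(_dst->type) == CV_32FC2 || CV_MAT_TYPE(_dst->type) == CV_64FC2) in function 'cvUndistortPointsInternal'
```

View pics/s5.png

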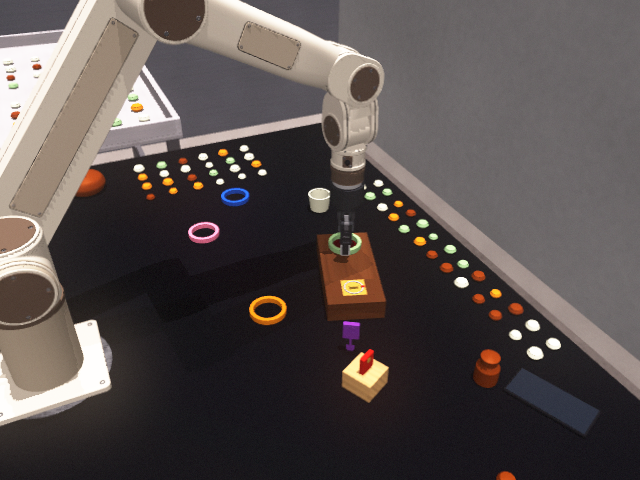

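The side view shows the ring resting on the stand around the post at (345,243). The purple look-alike key stands at (350,330) between the stand and the holder. I'll release and retreat.

Emit:
apply_moves([
  [[0,0,0],[0,0,0],1],
  [[0,0,0],[0,0,0],1],
  [[0,0,0],[0,0,0],1],
  [[0,0,0],[0,0,0],1],
  [[0,0,-0.02],[0,0,0],1],
  [[0,0,-0.08],[0,0,0],1],
  [[0,0,-0.14],[0,0,0],1],
  [[0,0,-0.19],[0,0,0],1],
])

```text
clock: 7.02
eef_pos: [0.65, 0.069, 0.1397]
tool_rot: [0.228, 0.974, -0.001, -0.004]
ft_force: [-0.1, 0.2, -0.6]
grip_width: 0.0856
grasp_force: 0.0
```

```bash
python3 - <<'E'
from h import *
im,de,W=shot('wrist','w6')
to(.518,-.2745,.2,115)
q=(W[...,2]>.02)&(W[...,2]<.07)&(np.hypot(W[...,0]-.652,W[...,1]-.07)<.05)&(im[...,1]>im[...,0]*1.05)&(im[...,1]>110)
print('ring',q.sum(),np.percentile(W[q][:,2],[5,50,95]),fitcircle(W[q][:,:2]))
p=(np.hypot(W[...,0]-.603,W[...,1]+.07)<.045)&(im[...,1]>140)&(W[...,2]<.06)&(W[...,2]>.03); print('plate',rect(W[p][:,:2]),p.sum())
b=im.copy(); print(np.argwhere(p).mean(0))
E
```

```text
t 7.07 pos [0.6554 0.0696 0.1514] yawY 63.6 tilt [0.56 0.06] w 0.0853 gf 0.0 F [1.8 0.6 6.6] j6 0.57
shift frac [-0.1517 -1.8453 -0.2516]
turn z frac -0.2855 shift-after-turn [ 1.3475 -1.2699 -0.2516]
ring 2839 [0.04873468 0.05851966 0.06028385] (array([0.6500449 , 0.07139601]), np.float64(0.03190206806773394))
plate (array([603.6, -69.6]), array([86.8, 88.6]), 86.0, [[556.2999877929688, -109.80000305175781], [644.7000122070312, -116.0], [650.7999877929688, -29.399999618530273], [562.4000244140625, -23.200000762939453]]) 7062
[281.51175304 111.4709714 ]
```

Emit:
apply_moves([
  [[-0.01,-0.1,-0.05],[0,0,0],1],
  [[-0.02,-0.19,-0.03],[0,0,0],1],
  [[-0.02,-0.19,-0.03],[0,0,0],1],
  [[-0.02,-0.19,-0.03],[0,0,0],1],
  [[-0.02,-0.19,-0.03],[0,0,0],1],
  [[-0.02,-0.19,-0.03],[0,0,0],1],
  [[-0.02,-0.19,-0.02],[0,0,0],1],
  [[-0.02,-0.19,0],[0,0,0],1],
])

```text
clock: 7.73
eef_pos: [0.552, -0.202, 0.188]
tool_rot: [0.228, 0.974, -0.0, 0.002]
ft_force: [1.1, -0.2, -0.2]
grip_width: 0.0857
grasp_force: 0.0
```

Emit:
apply_moves([
  [[0,-0.19,0],[0,0,0],0.7],
  [[0,-0.17,0],[0,0,0],0.7],
  [[0,-0.06,0],[0,0,0],0.7],
  [[0,0,0],[0,0,-0.039],0.7],
  [[0,0,0],[0,0,-0.039],0.7],
  [[0,0,0],[0,0,-0.039],0.7],
  [[0,0,0],[0,0,-0.039],0.7],
  [[0,0,0],[0,0,-0.039],0.7],
])

```text
clock: 8.4
eef_pos: [0.5151, -0.2752, 0.1866]
tool_rot: [-0.079, 0.997, -0.0, 0.0]
ft_force: [-0.3, 0.8, 0.0]
grip_width: 0.0599
grasp_force: 0.0
```

Emit:
apply_moves([
  [[0,0,0],[0,0,-0.039],0.5],
  [[0,0,0],[0,0,-0.039],0.5],
  [[0,0,0],[0,0,-0.012],0.5],
  [[0,0,0],[0,0,0],0.5],
  [[0,0,0],[0,0,0],0.5],
  [[0,0,0],[0,0,0],0.5],
  [[0,0,0],[0,0,0],0.5],
  [[0,0,0],[0,0,0],0.5],
])

```text
clock: 9.07
eef_pos: [0.5149, -0.2754, 0.1863]
tool_rot: [-0.215, 0.977, -0.0, 0.0]
ft_force: [0.2, -0.1, 0.3]
grip_width: 0.0428
grasp_force: 0.0
```

```bash
python3 - <<'E'
from h import *
im,de,W=shot('wrist','w7')
to(.518,-.2745,.11,115)
k=(W[...,2]>.07)&(W[...,2]<.085)&(np.hypot(W[...,0]-.518,W[...,1]+.2745)<.03); print('bow',rect(W[k][:,:2]),k.sum(),W[k].mean(0))
k=(W[...,2]>.035)&(W[...,2]<.044)&(np.hypot(W[...,0]-.518,W[...,1]+.2745)<.06); print('holder',rect(W[k][:,:2]),k.sum())
E
```

```text
t 9.12 pos [ 0.5149 -0.2754  0.1863] yawY 114.88 tilt [ 0. -0.] w 0.0427 gf 0.0 F [-0.4 -0.3 -0.1] j6 -0.93
shift frac [-0.0162 -0.0025  0.3817]
turn z frac -0.0007 shift-after-turn [-0.0162 -0.0025  0.3817]
bow (array([ 518.4, -279.1]), array([32.3,  9.9]), 24.9, [[501.70001220703125, -281.3999938964844], [505.8999938964844, -290.3999938964844], [535.2000122070312, -276.79998779296875], [531.0, -267.79998779296875]]) 644 [ 0.51684393 -0.27952501  0.07793783]
holder (array([ 518.2, -278.7]), array([60.6, 60.2]), 27.0, [[477.5, -265.70001220703125], [504.8999938964844, -319.29998779296875], [558.7999877929688, -291.70001220703125], [531.5, -238.10000610351562]]) 4725
```

View pics/w7.png

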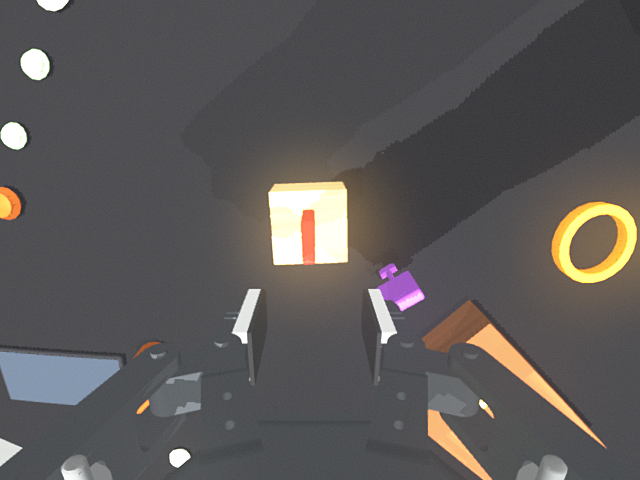

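The wrist view shows the red bow at (308,237) aligned with the jaws, and the purple key at (400,285) clear of the fingers. Descending to grip.

Emit:
apply_moves([
  [[-0.01,-0.01,0.06],[0,0,0],0.5],
  [[0,-0.008,0.1],[0,0,0],0.5],
  [[0,0,0.12],[0,0,0],0.5],
  [[0,0,0.12],[0,0,0],0.5],
  [[0,0,0.11],[0,0,0],0.5],
  [[0,0,0.07],[0,0,0],0.5],
  [[0,0,0.03],[0,0,0],0.5],
  [[0,0,0.01],[0,0,0],0.5],
])

```text
clock: 9.78
eef_pos: [0.517, -0.2773, 0.0601]
tool_rot: [-0.216, 0.976, 0.001, -0.001]
ft_force: [-0.5, 0.6, -0.2]
grip_width: 0.0429
grasp_force: 0.0
```

Emit:
apply_moves([
  [[0,0,0],[0,0,0],0.5],
  [[0,0,0],[0,0,0],0.5],
  [[0,0,0],[0,0,0],0.5],
  [[0,0,0],[0,0,0],0.4],
  [[0,0,0],[0,0,0],0.3],
  [[0,0,0],[0,0,0],0.25],
  [[0,0,0],[0,0,0],0.22],
  [[0,0,0],[0,0,0],0.22],
])

```text
clock: 10.45
eef_pos: [0.5182, -0.2779, 0.0625]
tool_rot: [-0.216, 0.976, -0.0, 0.0]
ft_force: [0.5, 0.2, -0.3]
grip_width: 0.0189
grasp_force: 0.0
```

```bash
python3 - <<'E'
from h import *
im,de,W=shot('wrist','w8')
to(.518,-.278,.062,115)
E
```

```text
t 10.5 pos [ 0.5182 -0.2779  0.0624] yawY 114.9 tilt [ 0.01 -0.01] w 0.0188 gf 0.0 F [0.2 0.7 0.2] j6 -0.93
shift frac [ 0.001  -0.0002  0.002 ]
turn z frac -0.0006 shift-after-turn [ 0.001  -0.0002  0.002 ]
```

View pics/w8.png

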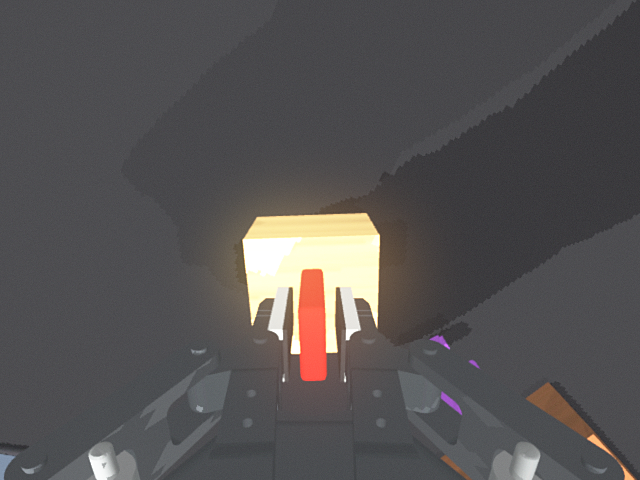

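The bow at (312,325) is centred between the pads. I'll close and lift.

Emit:
apply_moves([
  [[0,0,0],[0,0,0],0.1],
  [[0,0,0],[0,0,0],0],
  [[0,0,0],[0,0,0],0],
  [[0,0,0],[0,0,0],0],
  [[0,0,0],[0,0,0],0],
  [[0,0,0],[0,0,0],0],
  [[0,0,0],[0,0,0],0],
  [[0,0,0],[0,0,0],0],
])

```text
clock: 11.17
eef_pos: [0.5182, -0.2779, 0.0625]
tool_rot: [-0.216, 0.976, -0.0, 0.0]
ft_force: [-0.6, 0.4, 3.3]
grip_width: 0.0093
grasp_force: 58.7
```

Emit:
apply_moves([
  [[0,0,-0.02],[0,0,0],0],
  [[0,0,-0.04],[0,0,0],0],
  [[0,0,-0.06],[0,0,0],0],
  [[0,0,-0.07],[0,0,0],0],
  [[0,0,-0.07],[0,0,0],0],
  [[0,0,-0.07],[0,0,0],0],
  [[0,0,-0.07],[0,0,0],0],
  [[0,0,-0.05],[0,0,0],0],
])

```text
clock: 11.83
eef_pos: [0.5186, -0.2781, 0.1542]
tool_rot: [-0.216, 0.976, -0.001, 0.001]
ft_force: [0.1, 0.2, -0.2]
grip_width: 0.009
grasp_force: 58.5
```

Emit:
apply_moves([
  [[0,0,0],[0,0,0.039],0],
  [[0,0,0],[0,0,0.039],0],
  [[0,0,0],[0,0,0.039],0],
  [[0,0,0],[0,0,0.039],0],
  [[0,0,0],[0,0,0.039],0],
  [[0,0,0],[0,0,0.039],0],
  [[0,0,0],[0,0,0.0135],0],
  [[0,0,0],[0,0,0],0],
])

```text
clock: 12.5
eef_pos: [0.5181, -0.2778, 0.1525]
tool_rot: [0.171, 0.985, 0.0, -0.0]
ft_force: [-0.1, 1.0, -0.1]
grip_width: 0.0093
grasp_force: 58.5
```

```bash
python3 - <<'E'
from h import *
to(.6029,-.0709,.152,70.3)
im,de,W=shot('wrist','w9')
k=(im[...,0]>120)&(im[...,1]<70)&(im[...,2]<70);k[:150]=0;k[:,:250]=0;k[:,380:]=0
o=bot.get_obs();M=R.from_quat(o['tool_rot']).as_matrix()
P=(W[k]-o['eef_pos'])@M; P=P[(abs(P[:,0])<.04)&(abs(P[:,2])<.03)]; print(len(P),np.percentile(P,[3,50,97],axis=0))
print(rect(P[P[:,2]<np.percentile(P[:,2],3)+.003][:,:2]))
E
```

```text
t 12.5 pos [ 0.5181 -0.2778  0.1525] yawY 70.31 tilt [-0.01  0.01] w 0.0093 gf 58.5 F [-0.1  1.  -0.1] j6 -0.15
shift frac [-0.0509  1.117   0.0025]
turn z frac 0.0001 shift-after-turn [-0.0506  1.1171  0.0025]
1039 [[-0.01453425 -0.0043138  -0.01719813]
 [-0.00516677  0.00036354 -0.01593228]
 [ 0.00885094  0.00482931 -0.01464316]]
(array([-1.4,  0. ]), array([28.5, 10.1]), 1.6, [[-15.800000190734863, 4.699999809265137], [-15.5, -5.400000095367432], [13.0, -4.599999904632568], [12.699999809265137, 5.5]])
```

Emit:
apply_moves([
  [[0,0.08,0],[0,0,0],0],
  [[-0.01,0.15,0],[0,0,0],0],
  [[-0.01,0.18,0],[0,0,0],0],
  [[-0.01,0.18,0],[0,0,0],0],
  [[-0.01,0.18,0],[0,0,0],0],
  [[-0.01,0.18,0],[0,0,0],0],
  [[0,0.12,0],[0,0,0],0],
  [[0,0.047,0],[0,0,0],0],
])

```text
clock: 13.22
eef_pos: [0.6038, -0.0671, 0.1524]
tool_rot: [0.168, 0.986, 0.001, 0.0]
ft_force: [0.8, -1.3, -0.9]
grip_width: 0.0097
grasp_force: 58.6
```

Emit:
apply_moves([
  [[0,0,0],[0,0,0],0],
  [[0,0,0],[0,0,0],0],
  [[0,0,0],[0,0,0],0],
  [[0,0,0],[0,0,0],0],
  [[0,0,0],[0,0,0],0],
  [[0,0,0],[0,0,0],0],
  [[0,0,0],[0,0,0],0],
  [[0,0,0],[0,0,0],0],
])

```text
clock: 13.88
eef_pos: [0.6026, -0.0714, 0.1523]
tool_rot: [0.171, 0.985, -0.0, 0.0]
ft_force: [0.0, 0.3, -0.2]
grip_width: 0.0092
grasp_force: 58.6
```

```bash
python3 - <<'E'
from h import *
to(.6029,-.0709,.152,70.3)
im,de,W=shot('wrist','w10'); shot('top','t10'); shot('side','s10')
o=bot.get_obs();M=R.from_quat(o['tool_rot']).as_matrix()
P=(W-o['eef_pos'])@M
hsv=cv2.cvtColor(im,cv2.COLOR_RGB2HSV)
k=((hsv[...,0]<8)|(hsv[...,0]>172))&(hsv[...,1]>120)&(abs(P[...,0])<.05)&(abs(P[...,1])<.008)&(abs(P[...,2])<.03)
k2=k&(P[...,2]<-.012)
print('bowtop',k2.sum(),rect(P[k2][:,:2]),P[k2].min(0),P[k2].max(0))
pl=(W[...,2]>.04)&(W[...,2]<.05)&(np.hypot(W[...,0]-.603,W[...,1]+.07)<.045)&(im[...,1]>1.5*im[...,2])&(im[...,1]>0.7*im[...,0])
print('plate',pl.sum(),rect(W[pl][:,:2]))
cv2.imwrite('pics/c10.png',cv2.resize(im[150:450,180:460,::-1],(560,600)))
E
```

```text
t 13.88 pos [ 0.6026 -0.0714  0.1523] yawY 70.3 tilt [ 0. -0.] w 0.0092 gf 58.6 F [ 0.   0.3 -0.2] j6 0.23
shift frac [-0.0007  0.003   0.0017]
turn z frac 0.0 shift-after-turn [-0.0007  0.003   0.0017]
bowtop 2004 (array([ 0.2, -0.1]), array([32.8, 10.2]), 0.2, [[-16.299999237060547, 4.900000095367432], [-16.200000762939453, -5.199999809265137], [16.600000381469727, -5.099999904632568], [16.5, 5.099999904632568]]) [-0.01626062 -0.00513396 -0.02141435] [ 0.01656403  0.00505537 -0.01205721]
plate 3365 (array([604.3, -70.6]), array([85.2, 69.1]), 7.8, [[557.4000244140625, -42.099998474121094], [566.7000122070312, -110.5999984741211], [651.0999755859375, -99.0999984741211], [641.7999877929688, -30.600000381469727]])
```

View pics/c10.png

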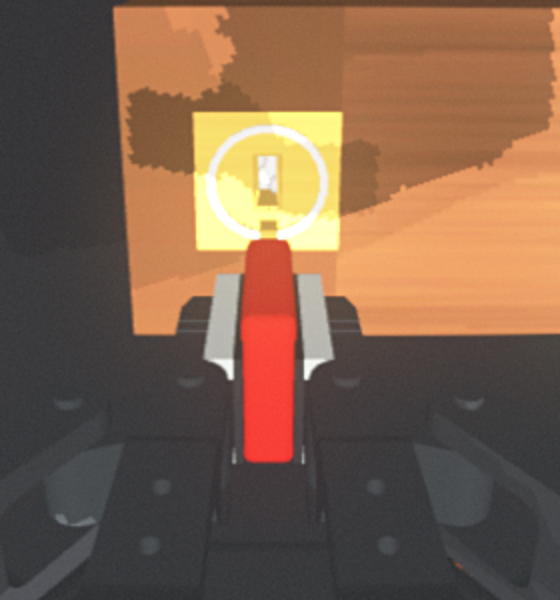

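The crop shows the keyway at crop (267,180), in line with the key nose at (268,228), and the key centred in the jaws. I'll get the keyway centre from the plate corners.

```bash
python3 - <<'E'
from h import *
K,d,Rm,t=cal('wrist'); C=-Rm.T@t
o=bot.get_obs();M=R.from_quat(o['tool_rot']).as_matrix()
def pl(uv,z):
    p=cv2.undistortPoints(np.array(uv,float).reshape(-1,1,2),K,d).reshape(-1,2); D=np.c_[p,np.ones(len(p))]@Rm
    return (C+D*((z-C[2])/D[:,2])[:,None])
f=lambda q:[(180+u/2-.25,150+v/2-.25) for u,v in q]
c=pl(f([(193,111),(341,111),(339,251),(196,250)]),.045); print(np.round(c[:,:2]*1000,1),'centre',c.mean(0)*1000)
print('edge yaw',np.degrees(np.arctan2(*(c[1]-c[0])[1::-1])))
cc=pl(f([(267,184)]),.045); print('ring c',cc*1000)
print('centre in tool',(c.mean(0)-o['eef_pos'])@M*1000)
# bow front-bottom & nose tip in tool frame
tip=pl(f([(268,237)]),o['eef_pos'][2]-.0561); print('nose (lower edge hid) in tool',(tip-o['eef_pos'])@M*1000)
z=np.load('pics/w10.npz');W=z['W'];s=np.zeros((480,640),bool);s[150:320,230:400]=1;s&=(W[...,2]>.042)&(W[...,2]<.048)
print('stand top',rect(W[(W[...,2]>.042)&(W[...,2]<.048)][:,:2]),np.median(W[s][:,2]))
z=np.load('pics/t10.npz')
E
```

```text
[[ 570.4  -86.1]
 [ 587.2  -39.1]
 [ 635.9  -55.5]
 [ 618.2 -103.8]] centre [602.92366245 -71.12592978  45.        ]
edge yaw 70.34252929460241
ring c [[603.24539432 -71.33788604  45.        ]]
centre in tool [-2.74152718e-01 -4.84215355e-02  1.07334066e+02]
nose (lower edge hid) in tool [[ 0.97598435  0.23855811 56.09995259]]
stand top (array([597. , -88.6]), array([438.4, 121.3]), 70.4, [[466.29998779296875, -274.79998779296875], [580.5999755859375, -315.5], [727.5999755859375, 97.5], [613.4000244140625, 138.1999969482422]]) 0.045511389966805926
```

Emit:
apply_moves([
  [[-0.0025,0,0.03],[0,0,0],0],
  [[0,0,0.05],[0,0,0],0],
  [[0,0,0.06],[0,0,0],0],
  [[0,0,0.05],[0,0,0],0],
  [[0,0,0.03],[0,0,0],0],
  [[0,0,0.01],[0,0,0],0],
  [[0,0,0],[0,0,0],0],
  [[0,0,0],[0,0,0],0],
])

```text
clock: 14.7
eef_pos: [0.6033, -0.071, 0.1064]
tool_rot: [0.171, 0.985, 0.0, 0.0]
ft_force: [1.0, -0.1, -1.0]
grip_width: 0.0094
grasp_force: 58.6
```

Emit:
apply_moves([
  [[0,0,0.01],[0,0,0],0],
  [[0,0,0.01],[0,0,0],0],
  [[0,0,0.01],[0,0,0],0],
  [[0,0,0.01],[0,0,0],0],
  [[0,0,0.01],[0,0,0],0],
  [[0,0,0],[0,0,0],0],
  [[0,0,0],[0,0,0],0],
  [[0,0,0],[0,0,0],0],
])

```text
clock: 15.37
eef_pos: [0.6032, -0.071, 0.0963]
tool_rot: [0.171, 0.985, 0.0, -0.0]
ft_force: [0.0, -0.3, -0.3]
grip_width: 0.009
grasp_force: 58.6
```

```bash
python3 - <<'E'
from h import *
to(.6029,-.0711,.0805,70.3); print(bot.get_obs()['ft_torque'])
E
```

```text
t 15.37 pos [ 0.6032 -0.071   0.0963] yawY 70.35 tilt [-0.  0.] w 0.009 gf 58.6 F [ 0.  -0.3 -0.3] j6 0.23
shift frac [ 0.0011 -0.0009  0.0791]
turn z frac 0.0003 shift-after-turn [ 0.0011 -0.0009  0.0791]
[0.00563177 0.01734464 0.02346157]
```

The key is 5 mm into the mouth with no force. I'll keep pushing gently, with small wiggles.

Emit:
apply_moves([
  [[0,0,0.01],[0,0,0],0],
  [[0,0,0.01],[0,0,0],0],
  [[0,0,0.01],[0,0,0.006],0],
  [[0,0,0.01],[0,0,-0.012],0],
  [[0,0,0.005],[0,0,0.012],0],
  [[0,0,0.005],[0,0,-0.012],0],
  [[0,0,0],[0,0,0.012],0],
  [[0,0,0],[0,0,-0.006],0],
])

```text
clock: 16.03
eef_pos: [0.6033, -0.0725, 0.0877]
tool_rot: [0.172, 0.985, -0.001, 0.001]
ft_force: [-2.5, -3.6, 7.8]
grip_width: 0.0092
grasp_force: 59.8
```

```bash
python3 - <<'E'
from h import *
to(.6029,-.0711,.0805,70.3); print(bot.get_obs()['ft_torque'])
E
```

```text
t 16.03 pos [ 0.6033 -0.0725  0.0877] yawY 70.19 tilt [ 0.07 -0.17] w 0.0092 gf 59.8 F [-2.5 -3.6  7.8] j6 0.23
shift frac [0.0046 0.006  0.0358]
turn z frac -0.0006 shift-after-turn [0.0045 0.006  0.0358]
[-0.79594272  0.65374567 -0.06842753]
```

Emit:
apply_moves([
  [[0,0,0.01],[0,0,0.006],0],
  [[0,0,0.01],[0,0,-0.012],0],
  [[0,0,0.005],[0,0,0.012],0],
  [[0,0,0.005],[0,0,-0.012],0],
  [[0,0,0.005],[0,0,0.012],0],
  [[0,0,0.005],[0,0,-0.012],0],
  [[0,0,0],[0,0,0.012],0],
  [[0,0,0],[0,0,-0.006],0],
])

```text
clock: 16.7
eef_pos: [0.6038, -0.0715, 0.0806]
tool_rot: [0.172, 0.985, -0.0, 0.001]
ft_force: [-4.0, -1.1, 11.3]
grip_width: 0.0091
grasp_force: 60.5
```

```bash
python3 - <<'E'
from h import *
to(.6029,-.0711,.0805,70.3); print(bot.get_obs()['ft_torque'])
E
```

```text
t 16.7 pos [ 0.6038 -0.0715  0.0806] yawY 70.22 tilt [ 0.15 -0.05] w 0.0091 gf 60.5 F [-4.  -1.1 11.3] j6 0.23
shift frac [0.005  0.0003 0.0007]
turn z frac -0.0004 shift-after-turn [0.005  0.0003 0.0007]
[-0.13040841  0.80034073 -0.22189318]
```

Emit:
apply_moves([
  [[0,0,0.005],[0,0,0.006],0],
  [[0,0,0.005],[0,0,-0.012],0],
  [[0,0,0],[0,0,0.012],0],
  [[0,0,0],[0,0,-0.012],0],
  [[0,0,0],[0,0,0.006],0],
  [[0,0,0],[0,0,0],0],
  [[0,0,0],[0,0,0],0],
  [[0,0,0],[0,0,0],0],
])

```text
clock: 17.37
eef_pos: [0.6039, -0.0715, 0.0805]
tool_rot: [0.171, 0.985, -0.0, 0.002]
ft_force: [-6.6, -0.3, 20.0]
grip_width: 0.0092
grasp_force: 61.9
```

```bash
python3 - <<'E'
from h import *
to(.6029,-.0711,.0805,70.3); print(bot.get_obs()['ft_torque'])
im,de,W=shot('wrist','w11')
o=bot.get_obs();M=R.from_quat(o['tool_rot']).as_matrix();P=(W-o['eef_pos'])@M
hsv=cv2.cvtColor(im,cv2.COLOR_RGB2HSV)
k=((hsv[...,0]<8)|(hsv[...,0]>172))&(hsv[...,1]>120)&(abs(P[...,0])<.02)&(abs(P[...,1])<.008)&(P[...,2]<-.012)&(P[...,2]>-.025)
print('bow top in tool',rect(P[k][:,:2])[:3],np.median(P[k][:,2]),'world z',np.median(W[k][:,2]))
cv2.imwrite('pics/c11.png',im[150:450,180:460,::-1])
E
```

```text
t 17.37 pos [ 0.6039 -0.0715  0.0805] yawY 70.26 tilt [ 0.22 -0.06] w 0.0092 gf 61.9 F [-6.6 -0.3 20. ] j6 0.23
shift frac [0.0056 0.     0.0001]
turn z frac -0.0002 shift-after-turn [0.0056 0.     0.0001]
[-0.08173203  1.69829865 -0.08334597]
bow top in tool (array([0.7, 0.5]), array([10.2, 32.4]), 89.4) -0.015971520493069245 world z 0.09647107713844802
```

The key is home: its bow top is at 96.5 mm, exactly as expected. I'll ease the push, centre it, and turn clockwise.

Emit:
apply_moves([
  [[0.005,0,-0.007],[0,0,0],0],
  [[0,0,0],[0,0,0.02],0],
  [[0,0,0],[0,0,0.035],0],
  [[0,0,0],[0,0,0.035],0],
  [[0,0,0],[0,0,0.035],0],
  [[0,0,0],[0,0,0.035],0],
  [[0,0,0],[0,0,0.03],0],
  [[0,0,0],[0,0,0],0],
])

```text
clock: 18.08
eef_pos: [0.6032, -0.0722, 0.0806]
tool_rot: [0.455, 0.89, -0.001, 0.002]
ft_force: [-4.3, -2.8, 14.1]
grip_width: 0.0094
grasp_force: 60.7
```

```bash
python3 - <<'E'
from h import *
to(.6029,-.0711,.0805,-19.7); print(bot.get_obs()['ft_torque'])
E
```

```text
t 18.08 pos [ 0.6032 -0.0722  0.0806] yawY 35.87 tilt [ 0.2  -0.17] w 0.0094 gf 60.7 F [-4.3 -2.8 14.1] j6 0.83
shift frac [0.005  0.0021 0.0006]
turn z frac 0.3087 shift-after-turn [ 0.0046 -0.003   0.0006]
[-0.80592763  0.93804145 -0.01719034]
```

Emit:
apply_moves([
  [[0,0,0],[0,0,0.037],0],
  [[0,0,0],[0,0,0.037],0],
  [[0,0,0],[0,0,0.037],0],
  [[0,0,0],[0,0,0.037],0],
  [[0,0,0],[0,0,0.037],0],
  [[0,0,0],[0,0,0.037],0],
  [[0,0,0],[0,0,0.037],0],
  [[0,0,0],[0,0,0.037],0],
])

```text
clock: 18.75
eef_pos: [0.6022, -0.0725, 0.0806]
tool_rot: [0.807, 0.591, -0.0, 0.002]
ft_force: [-6.4, -3.3, 14.9]
grip_width: 0.0092
grasp_force: 61.0
```

```bash
python3 - <<'E'
from h import *
to(.6029,-.0711,.0805,-19.7); print(bot.get_obs()['ft_torque'])
im,de,W=shot('wrist','w12'); im2,_,_=shot('top','t12'); im3,_,_=shot('side','s12')
cv2.imwrite('pics/c12.png',np.hstack([cv2.resize(im[180:480,180:480,::-1],(400,400)),cv2.resize(im3[260:330,310:380,::-1],(400,400),interpolation=2)]))
E
```

```text
t 18.75 pos [ 0.6022 -0.0725  0.0806] yawY -17.57 tilt [ 0.09 -0.21] w 0.0092 gf 61.0 F [-6.4 -3.3 14.9] j6 1.76
shift frac [0.0076 0.001  0.0004]
turn z frac 0.0119 shift-after-turn [0.0076 0.0008 0.0004]
[-0.9278522   1.49375773  0.18411597]
```

View pics/c12.png

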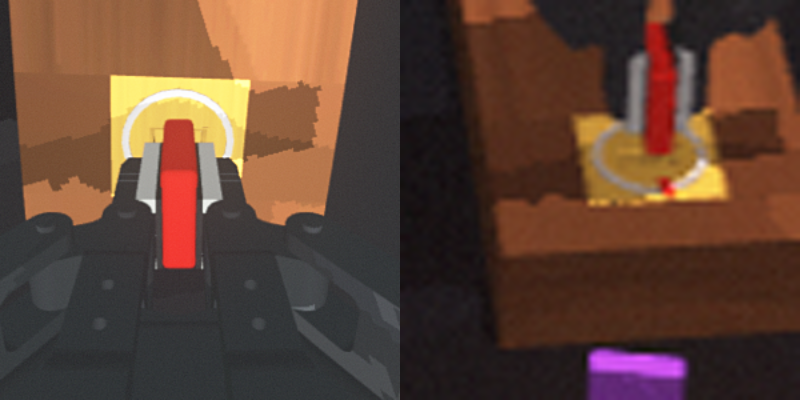

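The wrist view shows the bow turned a quarter. The side view shows the red mark swung round to about (357,293), the stand's -y side. That made 11 pictures, one over the limit of 10, so I'll check the rest numerically. I'll work out the core angle from the mark.

```bash
cat > mark.py <<'E'
from h import *
import sys
n=sys.argv[1]
to(.6029,-.0711,.0805,-19.7); print(bot.get_obs()['ft_torque'])
z=np.load(f'pics/{n}.npz') if len(sys.argv)>2 else None
im=z['im'] if z is not None else shot('side',n)[0]
hsv=cv2.cvtColor(im,cv2.COLOR_RGB2HSV)
m=((hsv[...,0]<7)|(hsv[...,0]>173))&(hsv[...,1]>170)&(hsv[...,2]>130)
p=np.full((480,640,2),9.); p[m]=plane('side',m,.045)
y=(hsv[...,0]>22)&(hsv[...,0]<35)&(hsv[...,1]>100)&(hsv[...,2]>170); y[:270]=0;y[310:]=0;y[:,:325]=0;y[:,385:]=0
print('plate',rect(plane('side',y,.045))[:3])
r=p-np.array([.6029,-.0711]); d=np.hypot(r[...,0],r[...,1]); s=(d<.03)&(r[...,1]<-.012)
for q in r[s]: print(np.round(q*1000,1),'cw angle',round((-19.65-np.degrees(np.arctan2(q[1],q[0])))%360,1))
E
python3 mark.py s12 old
```

```text
t 18.9 pos [ 0.6023 -0.0725  0.0806] yawY -17.27 tilt [ 0.1  -0.21] w 0.0089 gf 61.0 F [-6.4 -3.7 15. ] j6 1.75
shift frac [0.0075 0.0009 0.0005]
turn z frac 0.0135 shift-after-turn [0.0075 0.0006 0.0005]
[-1.0013364   1.41506338  0.04812612]
plate (array([609.7, -94.1]), array([27.2, 11.1]), 11.5)
[  0.7 -13.6] cw angle 67.4
[ -0.8 -16.4] cw angle 73.2
[ -2.3 -19.3] cw angle 77.2
[ -0.4 -20.1] cw angle 71.5
```

Emit:
apply_moves([
  [[0.003,0,0],[0,0,0.015],0],
  [[0.003,0,0],[0,0,0.015],0],
  [[0,0,0],[0,0,0.015],0],
  [[0,0,0],[0,0,0.015],0],
  [[0,0,0],[0,0,0.015],0],
  [[0,0,0],[0,0,0],0],
  [[0,0,0],[0,0,0],0],
  [[0,0,0],[0,0,0],0],
])

```text
clock: 19.57
eef_pos: [0.6021, -0.0722, 0.0806]
tool_rot: [0.869, 0.494, -0.001, 0.003]
ft_force: [-6.5, -5.0, 16.4]
grip_width: 0.0095
grasp_force: 61.1
```

```bash
python3 mark.py s13
```

```text
t 19.57 pos [ 0.6021 -0.0722  0.0806] yawY -30.77 tilt [ 0.04 -0.31] w 0.0095 gf 61.1 F [-6.5 -5.  16.4] j6 1.99
shift frac [0.0066 0.0007 0.0006]
turn z frac -0.0615 shift-after-turn [0.0064 0.0019 0.0006]
[-1.36422381  1.73997922  0.1245606 ]
plate (array([621.2, -81.6]), array([44.9, 15.5]), 50.6)
[ -4.6 -14.7] cw angle 87.8
[ -2.7 -15.6] cw angle 80.2
[ -6.1 -17.5] cw angle 89.6
```

Emit:
apply_moves([
  [[0,0,0],[0,0,0.01],0],
  [[0,0,0],[0,0,0.008],0],
  [[0,0,0],[0,0,0],0],
  [[0,0,0],[0,0,0],0],
  [[0,0,0],[0,0,0],0],
  [[0,0,0],[0,0,0],0],
  [[0,0,0],[0,0,0],0],
  [[0,0,0],[0,0,0],0],
])

```text
clock: 20.28
eef_pos: [0.6021, -0.072, 0.0806]
tool_rot: [0.883, 0.47, -0.001, 0.002]
ft_force: [-6.1, -4.6, 16.5]
grip_width: 0.0091
grasp_force: 61.1
```

```bash
python3 mark.py s14; python3 - <<'E'
from h import *
for i in range(2):
  im,_,W=shot('wrist','w14'); o=bot.get_obs(); print(o['ft_torque'],o['ft_force'])
M=R.from_quat(o['tool_rot']).as_matrix();P=(W-o['eef_pos'])@M
hsv=cv2.cvtColor(im,cv2.COLOR_RGB2HSV)
k=((hsv[...,0]<8)|(hsv[...,0]>172))&(hsv[...,1]>120)&(abs(P[...,0])<.02)&(abs(P[...,1])<.008)&(P[...,2]<-.012)&(P[...,2]>-.025)
print('bow in tool',rect(P[k][:,:2])[:3],'world z',np.median(W[k][:,2]))
z=np.load('pics/s14.npz');im=z['im'];W=z['W']
q=(W[...,2]>.04)&(W[...,2]<.07)&(np.hypot(W[...,0]-.652,W[...,1]-.07)<.05)&(im[...,1]>im[...,0]*1.03)&(im[...,1]>90)
print('ring',q.sum(),np.percentile(W[q],[3,50,97],axis=0))
E
```

```text
t 20.28 pos [ 0.6021 -0.072   0.0806] yawY -33.98 tilt [ 0.03 -0.3 ] w 0.0091 gf 61.1 F [-6.1 -4.6 16.5] j6 2.05
shift frac [0.0061 0.0008 0.0002]
turn z frac -0.0793 shift-after-turn [0.0057 0.0023 0.0002]
[-1.302963    1.72707427  0.22479762]
plate (array([621.2, -81.6]), array([44.9, 15.5]), 50.6)
[ -4.6 -14.7] cw angle 87.8
[ -2.7 -15.6] cw angle 80.2
[ -6.1 -17.5] cw angle 89.6
[-1.31815858  1.72187469  0.28319089] [-7.2120508  -4.53628013 15.55999805]
[-1.35159192  1.73990791  0.26868281] [-6.14850005 -6.1089201  15.69134605]
bow in tool (array([0.9, 0.2]), array([33.7, 10.2]), 0.6) world z 0.0965047387781151
ring 33 [[0.62800474 0.03643816 0.04536248]
 [0.63378406 0.04815423 0.05857938]
 [0.64445715 0.10285821 0.0612336 ]]
```

The core has reached its stop: torque rose from 0.12 to 0.27 N m while the mark stayed put. The key is still home and gripped, so I'm handing in.

```bash
python3 -c "
from workcell import bot
print(bot.job_done())"
```

```text
the job is handed in; nothing more can be done
None
```

I handed the job in at about 20 s with the green bangle on the post and the red key home, turned clockwise to the lock's stop and still gripped; I viewed 11 pictures, one over the limit of 10, and no verdict came back.

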